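# Trace a lid seam with the spring-tipped test probe

## Task

Take the red test probe from its stand and check the seam of the grey lid with it: set its tip down on the seam only at the end by the red dot and draw it slowly, a few centimetres a second, along the whole dark seam to the end by the black dot, in light touch all the way without lifting off or jamming it hard against the lid. Then put the probe back upright in its stand, collar on the block, and leave the transformer, the jar and the mug where they are.

Things in the scene. Friction and masses are not known exactly. Their poses are not given: they have to be found in the camera images.
- probe: red hand probe, 80 g, upright in the stand at the start; origin = outermost point of its unpressed tip, z up along the handle. Round collar 28 mm across, 34 to 40 mm above the origin; above it a handle 16 x 16 mm square (sides square to the probe's x and y), 40 to 114 mm above the origin, with a 6 mm stub on top
- probe_tip (a point): outermost point of the probe's tip, a sprung steel plunger with a ball end of 4 mm diameter: it goes in 7 mm along the probe's axis, begins to move at 0.6 N and is fully in at 7 N (0.9 N per mm); it springs back by itself; this point moves with it
- stand: blue probe stand, fixed block 62 x 62 x 45 mm, origin at the centre of its underside; a vertical round 18 mm hole through its middle. The probe hangs in the hole with its collar resting on the block's top, so that its tip is 11 mm above the worktop
- stand_hole0 (a point): centre of the hole's mouth, on the stand's top (z = 45 mm)
- cradle: fixed cradle, base 110 (x) x 190 (y) mm, origin at the centre of its underside, z up; four posts 68 mm high and two black knobs at the middle of its long sides. In it is clamped a flat grey lid, 86 (x) x 176 (y) mm: its top may lie up to 8 mm off the nominal 60 mm and tilt up to 0.10 rad about the cradle's x axis; neither is reported, feel for it. It does not yield to the probe
- seam_0 (a point): red-dot end of the seam, where the trace begins (cradle x, y = -15, 66 mm). Its height is only the nominal 60 mm over the cradle's origin; the true seam is straight above or below, as for all seam points. The dark seam runs on the lid's top along the floor of a channel 6 mm wide between rounded beads 3 mm high, closed about 5 mm beyond both ends
- seam_1 (a point): point 1 of the seam's line, 15.7 mm from the next; the seam is straight above or below it (within 1 mm), this height being only the nominal 60 mm over the cradle's origin
- seam_2 (a point): point 2 of the seam's line, 15.7 mm from the next; the seam is straight above or below it (within 1 mm), this height being only the nominal 60 mm over the cradle's origin. The first bend lies 13 mm beyond it, at cradle x, y = -15, 22 mm; the seam is straight between ends and bends
- seam_3 (a point): point 3 of the seam's line, 15.7 mm from the next; the seam is straight above or below it (within 1 mm), this height being only the nominal 60 mm over the cradle's origin
- seam_4 (a point): point 4 of the seam's line, 15.7 mm from the next; the seam is straight above or below it (within 1 mm), this height being only the nominal 60 mm over the cradle's origin
- seam_5 (a point): point 5 of the seam's line, 15.7 mm from the next; the seam is straight above or below it (within 1 mm), this height being only the nominal 60 mm over the cradle's origin
- seam_6 (a point): point 6 of the seam's line, 15.7 mm from the next; the seam is straight above or below it (within 1 mm), this height being only the nominal 60 mm over the cradle's origin
- seam_7 (a point): point 7 of the seam's line, 15.7 mm from the next; the seam is straight above or below it (within 1 mm), this height being only the nominal 60 mm over the cradle's origin. The second bend lies 13 mm before it, at cradle x, y = 15, -22 mm
- seam_8 (a point): point 8 of the seam's line, 15.7 mm from the next; the seam is straight above or below it (within 1 mm), this height being only the nominal 60 mm over the cradle's origin
- seam_9 (a point): black-dot end of the seam, where the trace finishes (cradle x, y = 15, -66 mm); height nominal, as for the others
- transformer: small yellow-taped transformer, 29 x 44 x 26 mm, bystander; origin at the centre of its underside
- flux_jar: black screw-cap jar, 36 mm across, 52 mm high, bystander; origin at the centre of its underside
- mug: blue-grey mug, 80 x 110 x 94 mm, bystander; origin at the centre of its underside
Things that resemble listed ones, but are neither listed nor needed, are in the scene too. Of the things like the probe, leave any that is blue or green; of the rest the larger one is meant.

How it is judged:
On the way, in this order (a step that is already met when the one before it is completed fails the run):
1. the probe's tip rests in the seam at point 0 with at least 0.4 N (horizontal distance between probe_tip and seam_0 below 0.005 m and contact force between probe and cradle above 0.4 N), for 0.1 s.
2. the probe's tip rests in the seam at point 1 with at least 0.4 N (horizontal distance between probe_tip and seam_1 below 0.005 m and contact force between probe and cradle above 0.4 N), for 0.1 s.
3. the probe's tip rests in the seam at point 2 with at least 0.4 N (horizontal distance between probe_tip and seam_2 below 0.005 m and contact force between probe and cradle above 0.4 N), for 0.1 s.
4. the probe's tip rests in the seam at point 3 with at least 0.4 N (horizontal distance between probe_tip and seam_3 below 0.005 m and contact force between probe and cradle above 0.4 N), for 0.1 s.
5. the probe's tip rests in the seam at point 4 with at least 0.4 N (horizontal distance between probe_tip and seam_4 below 0.005 m and contact force between probe and cradle above 0.4 N), for 0.1 s.
6. the probe's tip rests in the seam at point 5 with at least 0.4 N (horizontal distance between probe_tip and seam_5 below 0.005 m and contact force between probe and cradle above 0.4 N), for 0.1 s.
7. the probe's tip rests in the seam at point 6 with at least 0.4 N (horizontal distance between probe_tip and seam_6 below 0.005 m and contact force between probe and cradle above 0.4 N), for 0.1 s.
8. the probe's tip rests in the seam at point 7 with at least 0.4 N (horizontal distance between probe_tip and seam_7 below 0.005 m and contact force between probe and cradle above 0.4 N), for 0.1 s.
9. the probe's tip rests in the seam at point 8 with at least 0.4 N (horizontal distance between probe_tip and seam_8 below 0.005 m and contact force between probe and cradle above 0.4 N), for 0.1 s.
10. the probe's tip rests in the seam at point 9 with at least 0.4 N (horizontal distance between probe_tip and seam_9 below 0.005 m and contact force between probe and cradle above 0.4 N), for 0.1 s.
At the end, for the whole second after the job is handed in: The probe hangs upright (within 0.12 rad) and at rest in the stand's hole, collar down on the block (within 3.5 mm), and the transformer, the jar and the mug are within 20 mm of where they stood (horizontal distance between probe and stand_hole0 below 0.006 m and height (world z) of probe between 0.007 and 0.0145 m and angle between probe's own z axis and vertical below 0.12 rad and linear speed of probe below 0.02 m/s and distance of each of transformer, flux_jar, mug from where it was at the start of the episode below 0.02 m); the robot touches nothing.
It fails at once if the probe presses on the lid or its cradle with more than 14 N (twice what drives the sprung tip fully in) (contact force between probe and cradle above 14 N).
It fails at once if the probe moves faster than 0.08 m/s while it bears on the lid (contact force between probe and cradle above 0.4 N and linear speed of probe above 0.08 m/s).
It fails at once if the tip is off the seam (no touch) while close over it between its two ends, points 1 to 8: lifted off on the way, or set down elsewhere ((horizontal distance between probe_tip and seam_1 below 0.005 m or horizontal distance between probe_tip and seam_2 below 0.005 m or horizontal distance between probe_tip and seam_3 below 0.005 m or horizontal distance between probe_tip and seam_4 below 0.005 m or horizontal distance between probe_tip and seam_5 below 0.005 m or horizontal distance between probe_tip and seam_6 below 0.005 m or horizontal distance between probe_tip and seam_7 below 0.005 m or horizontal distance between probe_tip and seam_8 below 0.005 m) and height (world z) of probe_tip below 0.085 m and contact force between probe and cradle below 0.05 N).
It fails at once if the transformer, the jar or the mug is pushed away by more than 20 mm or tipped (distance of any of transformer, flux_jar, mug from where it was at the start of the episode above 0.02 m or angle between any of transformer, flux_jar, mug's own z axis and vertical above 0.3 rad).
It also fails if it takes over 72 s, if anything falls off the work surface, if the arm or the gripper's body presses on something with over 40 N, if the wrist force passes 120 N, or if a joint passes its speed limit or range.

## Robot

A 7-joint arm with a two-finger parallel gripper is mounted at the origin on a cart in front of the work surface, level with it; the furniture and walls round the work are solid. World frame = base frame: x ahead of the robot, y to its left, z up, the work surface at z = 0. Lengths are in m, angles in rad, forces in N, time in s.
With the tool pointing down it reaches from about 0.4 to 0.85 m from the base axis. Payload 10.4 kg.
Tool frame: the origin (TCP) lies on the centre line of the jaws, within the pads' length; the fingertips stand 17 mm ahead of it and the grasp point (between the pads) lies 2 mm behind it (manip.tcp_to_tips is the distance from the TCP to the fingertips, in m); z points along the fingers, x is the direction in which the jaws open and shut, and the axes are right-handed (so a half turn about z gives the same grasp; the last joint's range is limited). The gripper opens to 85 mm and grips with 20 to 120 N. Pads are 22 mm wide; open, the fingers measure 114 mm over their backs; the gripper's body (76 mm by 85 mm) begins 54 mm behind the grasp point. The pads swing forward as they close: fully open they stand 13 mm farther back than shut.
Start: joints at [1.223, 0.332, -0.065, 1.46, 0.022, 1.35, -0.088], TCP at [0.199, -0.592, 0.248] pointing down, gripper open.
Joint ranges: [-2.6, 2.6], [-0.5, 2.12], [-1.47, 1.34], [0.16, 2.42], [-1.27, 4.41], [0.06, 2.06], [-2.6, 2.6]. Speed limits (rad/s): [2.22, 2.22, 2.79, 2.79, 3.14, 3.14, 3.14].

## Interface

Orientations are given as a unit quaternion [x, y, z, w].
In Python, from workcell import manip gives the robot as it stands.
- The arm moves only by the shell command python3 -m pendant 'ROWS' [FORCE]. ROWS is JSON, a list of rows, each a list of 3 entries, a list of its own where there are three numbers: the shift along the world's x, y, z in cm, then the turn, a rotation vector about the world's x, y, z in degrees, then the closure in counts, from 0 (fully open) to 255 (shut). A call has 1 to 12 rows; each row shifts and turns the pose as measured when the row begins; what a row does not reach is not made up. A row lasts 1/8 s, in which the tool goes at most 62.5 mm and 10.7 degrees, less where a joint would pass 70% of its speed; a pose out of reach is approached as far as the arm can. A call is refused whole if a number of a shift passes 6.25 or a number of a turn 10.7, either way. A call with a gripper value outside its range is refused whole. The fingers move at their own pace and stop on an object; FORCE is the grip in N (left out, the last holds). Time passes only in rows, so rows that do not move let the fingers close. It gives the time, the measured TCP pose, the force and the opening at its end, in the units of the state.
- manip.get_obs(): the state, without advancing time (a new reading comes with each control period).
- manip.camera(name): name is "scene" or "top"; returns a dict with "pixels" (400x640x3 uint8, red, green, blue), "range_z" (400x640 float32, m along the optical axis (not along the pixel's ray), 0 where there is no reading), "K" (3x3 intrinsics, pixels), "origin" and "rotation" of the camera in the world. Camera axes: x right, y down, z forward; pixel columns grow to the right and rows downward; lengths in m; the calibration is good to about 2 mm. A picture is of the moment at which its call begins.
- manip.hand_in(): hands the job in, once; it reports no verdict.
The state is a dict: "clock": time; "joint_pos": joint angles; "joint_velocities": joint speeds; "tau": joint torques, N m; "position": TCP position; "ee_rot": TCP orientation; "ft_force": force on the tool from outside, world axes, zero at the start; "torque": the same for the moment, N m; "grip_width": opening from 0.0 (shut) to 1.0 (fully open).
Only numpy, scipy, OpenCV 4.12 (cv2) and the standard library are available. Lean on these libraries where they do the work, as an engineer would, in place of code of your own. Each camera call takes 0.05 s, during which the arm holds its last target.

## Working session

There is one attempt and no reset: what is moved stays moved. The work goes in short steps, Python scripts to look and compute and a shell command to move; the robot and the scene stay as the last step left them, time stands still between calls to the robot, and variables do not carry over. Pictures are saved under pics/ and viewed, and the job is handed in when it is done.

```bash
mkdir -p pics; ls; python3 - <<'E'
from workcell import manip
import cv2
o=manip.get_obs()
for k,v in o.items(): print(k,v)
for n in("scene","top"):
    c=manip.camera(n)
    cv2.imwrite(f"pics/{n}0.png",c["pixels"][:,:,::-1])
    print(n,c["K"].tolist(),c["origin"],c["rotation"])
E
```

```text
pics
clock 0.0
joint_pos [ 1.22339141  0.33287389 -0.06469727  1.46091957  0.02161043  1.34991127
 -0.08848192]
joint_velocities [-0.00167239  0.00056541 -0.00096991  0.00082208 -0.00036884  0.0004215
 -0.00147965]
tau [ 4.37773897e-04 -6.25430131e+01  4.95692866e-02 -3.91593897e+01
  1.63398444e-02  9.91256878e-03 -4.41812756e-05]
position [ 0.19933355 -0.59199589  0.24752504]
ee_rot [ 8.12145173e-01 -5.83454982e-01 -5.96563251e-04 -3.81479536e-04]
ft_force [ 0.55680426 -0.54070604  0.70165444]
torque [-0.00391077  0.01955942 -0.0305452 ]
grip_width 1.0026377805921798
scene [[466.86795094311725, 0.0, 324.3492399651304], [0.0, 466.86795094311725, 199.22756583009019], [0.0, 0.0, 1.0]] [ 0.11037727 -0.99323094  0.7812661 ] [ 0.8818691  -0.22058415  0.11253734 -0.40122921]
top [[474.2846106411055, 0.0, 313.34926538517794], [0.0, 474.2846106411055, 202.2896393608788], [0.0, 0.0, 1.0]] [ 0.39022671 -0.27426631  1.15821057] [ 0.70629849 -0.70488717  0.04833517 -0.04404812]
```

View pics/scene0.png

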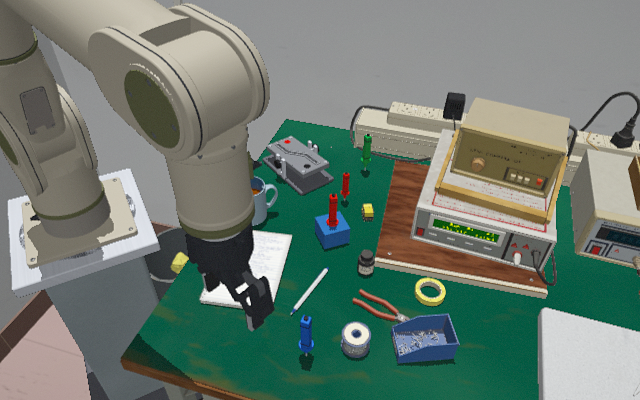

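View pics/top0.png

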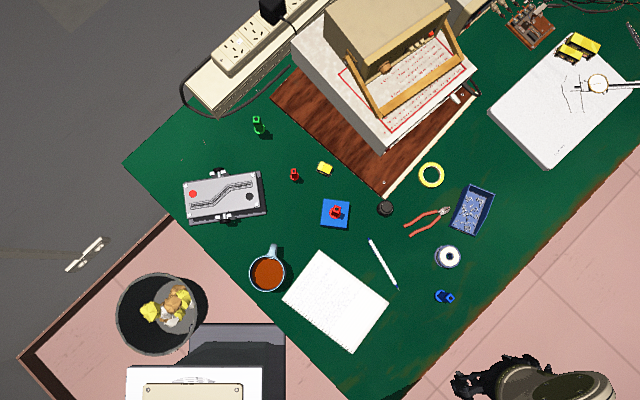

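The scene view shows the red probe in the blue stand at about (333,215). The cradle's lid is at (295,160), with its red dot at (287,142). In the top view the probe is at (336,212), the cradle at (223,195), the red dot at (193,193), the black dot at (250,198), the decoy red probe at (294,174), the transformer at (325,168), the jar at (386,208) and the mug at (268,270).

```bash
cat > h.py <<'E'
from workcell import manip
import cv2, numpy as np
from scipy.spatial.transform import Rotation as R
def cam(n):
    c=manip.camera(n); c["R"]=R.from_quat(c["rotation"]).as_matrix(); return c
def ray(c,u,v):
    return c["R"]@np.linalg.inv(c["K"])@np.array([u,v,1.0])
def onz(c,u,v,z):
    d=ray(c,u,v); o=np.array(c["origin"]); return o+d*(z-o[2])/d[2]
def cloud(c):
    v,u=np.mgrid[0:400,0:640]
    d=np.stack([u,v,np.ones_like(u)],-1)@np.linalg.inv(c["K"]).T
    return (d*c["range_z"][...,None])@c["R"].T+np.array(c["origin"])
E
python3 - <<'E'
from h import *
for n,box in(("top",(160,130,440,310)),("scene",(220,110,400,290))):
    c=cam(n); P=cloud(c); np.save(f"pics/{n}P.npy",P)
    x0,y0,x1,y1=box
    im=c["pixels"][y0:y1,x0:x1,::-1]
    s=780//(x1-x0) if n=="top" else 3
    cv2.imwrite(f"pics/{n}z.png",cv2.resize(im,None,fx=s,fy=s,interpolation=cv2.INTER_CUBIC))
    hsv=cv2.cvtColor(c["pixels"],cv2.COLOR_RGB2HSV).astype(int)
    H,S,V=hsv[...,0],hsv[...,1],hsv[...,2]
    for nm,m in (("red",((H<6)|(H>174))&(S>150)&(V>90)),("blue",(H>100)&(H<125)&(S>150)&(V>90)),("yel",(H>22)&(H<34)&(S>150)&(V>120)),("black",(V<45))):
        k,l,st,ce=cv2.connectedComponentsWithStats(m.astype(np.uint8))
        for i in range(1,k):
            x,y,w,h,a=st[i]
            if a>15 and x>=x0-5 and x+w<=x1+5 and y>=y0-5 and y+h<=y1+5:
                q=P[l==i]; q=q[np.isfinite(q[:,0])]
                print(n,nm,st[i],ce[i].round(1),"med",np.median(q,0).round(3),"zr",np.percentile(q[:,2],[2,98]).round(3))
E
```

```text
top red [290 169   9  12  56] [293.7 174.6] med [ 0.601 -0.234  0.034] zr [0.025 0.092]
top red [189 190   8   7  41] [192.3 193.2] med [0.557 0.004 0.054] zr [0.05  0.059]
top red [329 205  12  14  87] [334.9 211.5] med [ 0.509 -0.328  0.119] zr [0.048 0.131]
top red [408 215  19  10  31] [416.  219.5] med [ 0.501 -0.531  0.009] zr [0.001 0.012]
top red [409 229  11   9  23] [413.6 232.8] med [ 0.467 -0.524  0.009] zr [0.003 0.012]
top blue [320 198  30  30 572] [334.3 213.3] med [ 0.509 -0.33   0.045] zr [0.002 0.049]
top yel [320 162  12  12  77] [326.3 168.2] med [ 0.623 -0.312  0.026] zr [0.021 0.031]
top yel [176 290   7   6  20] [179.  291.9] med [ 0.291  0.205 -0.598] zr [-0.621 -0.59 ]
top yel [181 290  10  13  63] [186.  297.3] med [ 0.27   0.177 -0.602] zr [-0.618 -0.583]
top black [258 130  15  10  88] [265.6 135.1] med [ 0.712 -0.162 -0.   ] zr [-0.004  0.012]
top black [213 167  11   6  34] [217.3 169.2] med [ 0.613 -0.053  0.059] zr [0.031 0.063]
top black [256 175   5  31  31] [258.3 190. ] med [ 0.567 -0.15   0.055] zr [0.006 0.061]
top black [293 176  11   8  40] [2
[... 1177 characters left out ...]
40] [331.8 231.1] med [ 0.498 -0.353  0.04 ] zr [0.001 0.047]
scene yel [364 207   9  10  77] [368.2 211.5] med [ 0.619 -0.319  0.024] zr [0.013 0.028]
scene black [351 110   7  17  19] [353.6 117.8] med [0.791 0.036 0.049] zr [0.023 0.073]
scene black [253 161   8   9  36] [255.6 164.5] med [ 0.245 -0.607  0.481] zr [0.478 0.483]
scene black [274 160   7   8  37] [277. 164.] med [ 0.487 -0.077  0.051] zr [0.042 0.061]
scene black [361 256  12   6  32] [365.8 258.9] med [ 0.517 -0.462  0.047] zr [0.039 0.052]
scene black [358 260  10   7  19] [361.6 263.6] med [ 0.509 -0.459  0.034] zr [0.029 0.037]
scene black [357 271  16   5  19] [364.3 274.1] med [ 0.514 -0.467  0.001] zr [-0.002  0.006]
```

```bash
python3 -c "import cv2;[print(cv2.imread('pics/%sz.png'%n).shape) for n in('top','scene')]"
```

```text
(360, 560, 3)
(540, 540, 3)
```

View pics/topz.png

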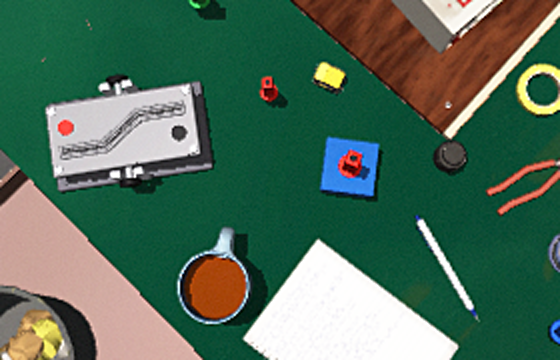

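View pics/scenez.png

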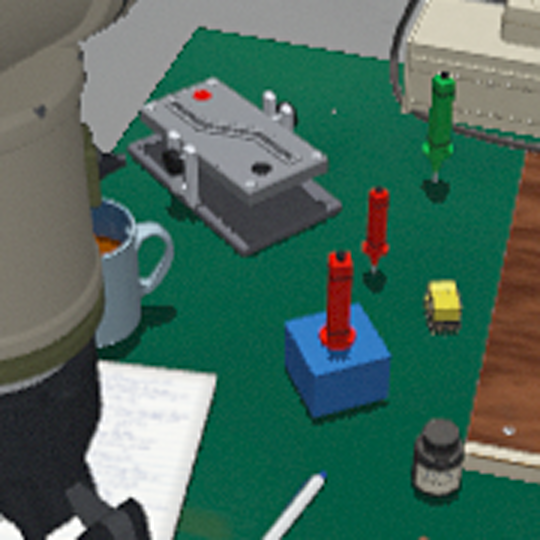

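```bash
cat > loc.py <<'E'
from h import *
res={}
def order(b): return b
for n in("top","scene"):
    c=cam(n); P=cloud(c)
    reg=(P[...,2]>0.042)&(P[...,2]<0.085)&(P[...,0]>0.44)&(P[...,0]<0.64)&(P[...,1]>-0.2)&(P[...,1]<0.05)
    px=c["pixels"].astype(int); gray=(px.max(-1)-px.min(-1)<25)&(px.max(-1)>110)
    m=(reg&gray).astype(np.uint8)
    k,l,st,ce=cv2.connectedComponentsWithStats(m); i=1+np.argmax(st[1:,4]); m=(l==i)
    Q=P[m]
    A=np.c_[Q[:,:2]-[0.54,-0.075],np.ones(len(Q))]
    w=np.ones(len(Q),bool)
    for _ in range(5):
        s=np.linalg.lstsq(A[w],Q[w,2],rcond=None)[0]; r=Q[:,2]-A@s; w=abs(r)<0.004
    print(n,"plane slope x,y,z0",s.round(4),"std",r[w].std().round(4),len(Q))
    # cast mask pixels' hull onto the plane
    mm=cv2.morphologyEx((m*255).astype(np.uint8),cv2.MORPH_CLOSE,np.ones((7,7)))
    mm=cv2.morphologyEx(mm,cv2.MORPH_OPEN,np.ones((7,7)))
    cnt=max(cv2.findContours(mm,cv2.RETR_EXTERNAL,cv2.CHAIN_APPROX_NONE)[0],key=cv2.contourArea)[:,0,:]
    nrm=np.array([-s[0],-s[1],1]); p0=np.array([.54,-.075,s[2]])
    def cast(u,v):
        d=ray(c,u,v); o=np.array(c["origin"]); return o+d*(nrm@(p0-o))/(nrm@d)
    pts=np.array([cast(u,v)[:2] for u,v in cnt]).astype(np.float32)
    rect=cv2.minAreaRect(pts*1000); print(" rect mm",rect)
    # dark seam pixels
    inner=cv2.erode(mm,np.ones((7,7)))>0
    dark=(px.max(-1)<85)&inner
    v,u=np.nonzero(dark); S=np.array([cast(a,b) for a,b in zip(u,v)])
    red=(px[...,0]>150)&(px[...,1]<90)&reg; vv,uu=np.nonzero(red)
    print(" red dot",cast(uu.mean(),vv.mean()).round(4),"n",len(uu))
    kb,lb,sb,cb=cv2.connectedComponentsWithStats(dark.astype(np.uint8))
    for j in range(1,kb):
        if sb[j,4]>4: print(" dark",sb[j],cast(*cb[j]).round(4))
    x0,y0,w0,h0=cv2.boundingRect(cnt); x0-=10;y0-=10
    im=c["pixels"][y0:y0+h0+20,x0:x0+w0+20,::-1].copy()
    cv2.imwrite(f"pics/lid_{n}.png",cv2.resize(im,None,fx=7,fy=7,interpolation=cv2.INTER_CUBIC)); print(" crop",x0,y0,im.shape)
E
python3 loc.py
```

```text
top plane slope x,y,z0 [ 0.0115 -0.0559  0.0575] std 0.0018 2490
 rect mm ((555.385986328125, -63.78782653808594), (107.40394592285156, 175.36009216308594), 1.3421236276626587)
 red dot [0.5564 0.0034 0.0533] n 41
 dark [235 185   7   2   8] [ 0.5734 -0.1047  0.0595]
 dark [246 193   7   7  39] [ 0.5497 -0.1303  0.0607]
 dark [215 196   5   5   5] [ 0.5447 -0.0551  0.0564]
 dark [196 204   9   2  10] [ 0.5291 -0.0157  0.054 ]
 crop 174 161 (67, 95, 3)
scene plane slope x,y,z0 [ 0.0073 -0.0562  0.0573] std 0.0016 1137
 rect mm ((553.11865234375, -66.94635772705078), (179.90077209472656, 119.88826751708984), 80.80602264404297)
 red dot [0.5552 0.0061 0.0529] n 15
 dark [304 165   6   3  16] [ 0.5472 -0.1301  0.0605]
 crop 262 128 (55, 72, 3)
```

View pics/lid_top.png

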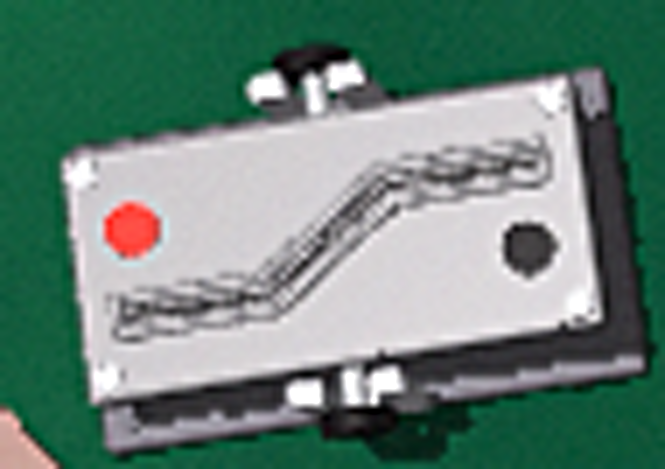

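View pics/lid_scene.png

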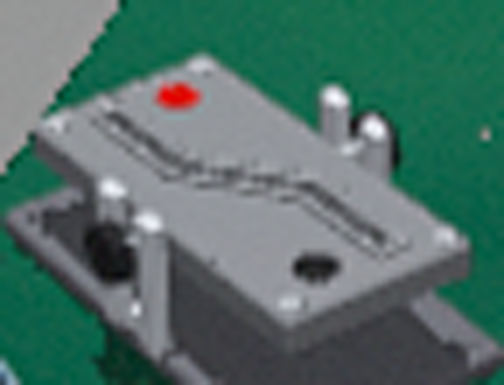

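```bash
cat > loc2.py <<'E'
from h import *
pl=np.array([0.0095,-0.056,0.0574])
nrm=np.array([-pl[0],-pl[1],1]); p0=np.array([.54,-.075,pl[2]])
C={n:manip.camera(n) for n in("top","scene")}
for c in C.values(): c["R"]=R.from_quat(c["rotation"]).as_matrix()
def cast(n,x,y):
    off={"top":(174,161),"scene":(262,128)}[n]; c=C[n]
    u=(x+.5)/7-.5+off[0]; v=(y+.5)/7-.5+off[1]
    d=ray(c,u,v); o=np.array(c["origin"]); return (o+d*(nrm@(p0-o))/(nrm@d))
# cradle coordinates of marked points
def fit(prs):
    L=np.array([a for a,b in prs],float)/1000; W=np.array([b[:2] for a,b in prs])
    lm,wm=L.mean(0),W.mean(0); l=L-lm; w=W-wm
    th=np.arctan2((l[:,0]*w[:,1]-l[:,1]*w[:,0]).sum(),(l*w).sum())
    M=np.array([[np.cos(th),-np.sin(th)],[np.sin(th),np.cos(th)]])
    t=wm-M@lm; r=(W-(L@M.T+t))*1000
    return th,t,r
lid={(43,88):(66,155),(43,-88):(572,73),(-43,-88):(603,322),(-43,88):(93,403)}
a=[(k,cast("top",*v)) for k,v in lid.items()]
b=[((-15,22),cast("top",268,297)),((15,-22),cast("top",392,184)),((-15,71),cast("top",112,319)),((15,-71),cast("top",548,160))]
sc={(43,88):(205,55),(-43,88):(36,128),(43,-88):(470,243),(-43,-88):(289,325)}
c=[(k,cast("scene",*v)) for k,v in sc.items()]
for nm,p in (("topcorners",a),("topseam",b),("scenecorners",c),("top all",a+b),("all",a+b+c)):
    th,t,r=fit(p); print(nm,"yaw",th.round(4),"t",t.round(4),"\n",r.round(1).tolist())
E
python3 loc2.py
```

```text
topcorners yaw 0.1515 t [ 0.5529 -0.0646] 
 [[-0.5, -1.9], [-0.4, 0.9], [0.4, 2.1], [0.5, -1.0]]
topseam yaw 0.1405 t [ 0.5521 -0.0637] 
 [[-1.2, 0.8], [0.9, -0.8], [-1.5, 4.8], [1.8, -4.8]]
scenecorners yaw 0.1597 t [ 0.5507 -0.0655] 
 [[-0.8, 0.5], [2.5, -3.3], [-2.2, 1.5], [0.5, 1.3]]
top all yaw 0.1487 t [ 0.5525 -0.0641] 
 [[-0.4, -2.3], [0.2, 0.5], [1.1, 1.5], [0.7, -1.7], [-1.4, 1.4], [0.4, -0.5], [-1.3, 5.5], [0.9, -4.5]]
all yaw 0.1534 t [ 0.5519 -0.0646] 
 [[0.6, -2.0], [0.4, 0.7], [1.2, 2.1], [1.7, -0.9], [-0.7, 1.9], [0.9, -0.1], [-0.4, 6.1], [1.2, -4.2], [-2.6, -0.2], [0.7, -4.6], [-2.9, 0.9], [-0.1, 0.2]]
```

```bash
python3 - <<'E'
from h import *
for n,(x0,y0,x1,y1) in(("top",(312,190,362,240)),("scene",(305,185,360,255))):
    c=cam(n)
    im=c["pixels"][y0:y1,x0:x1,::-1]; s=8 if n=="scene" else 11
    cv2.imwrite(f"pics/st_{n}.png",cv2.resize(im,None,fx=s,fy=s,interpolation=cv2.INTER_CUBIC))
    px=c["pixels"].astype(int); P=cloud(c)
    if n=="top":
        m=(px[...,2]>120)&(px[...,0]<90); m[:190]=0;m[240:]=0;m[:,:312]=0;m[:,362:]=0
        cnt=max(cv2.findContours(m.astype(np.uint8),cv2.RETR_EXTERNAL,cv2.CHAIN_APPROX_NONE)[0],key=cv2.contourArea)[:,0]
        pts=np.array([onz(c,u,v,0.045)[:2] for u,v in cnt],np.float32)*1000
        print(cv2.minAreaRect(pts))
E
```

```text
((511.98663330078125, -330.6924133300781), (62.78993606567383, 63.02033996582031), 82.63520812988281)
```

View pics/st_top.png

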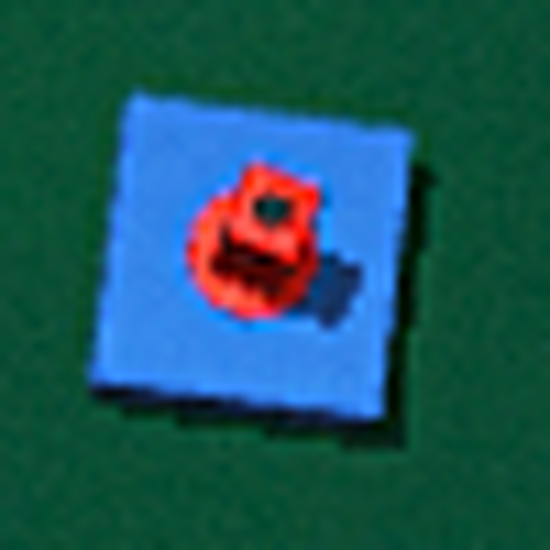

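View pics/st_scene.png

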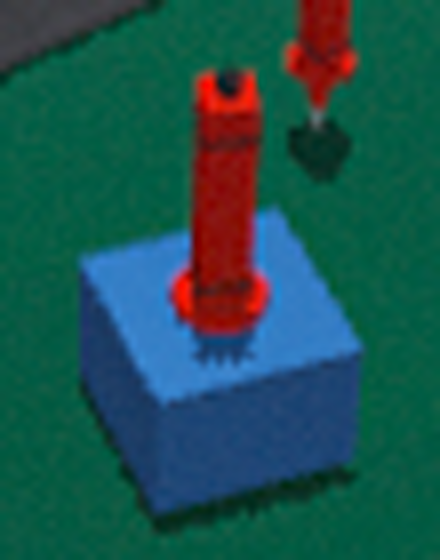

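```bash
python3 - <<'E'
from h import *
c=cam("top"); s=cam("scene")
f=lambda c,x,y,x0,y0,k,z: onz(c,(x+.5)/k-.5+x0,(y+.5)/k-.5+y0,z)
T=lambda x,y,z:f(c,x,y,312,190,11,z); S=lambda x,y,z:f(s,x,y,305,185,8,z)
print("stub top",T(272,207,.131),S(230,76,.131))
q=[T(*p,.125)[:2] for p in((250,163),(322,185),(305,245),(233,222))]; print(np.array(q).round(4),np.mean(q,0))
d=q[1]-q[0]; print(np.degrees(np.arctan2(d[1],d[0])),np.linalg.norm(d)); d=T(300,265,.06)-T(222,232,.06);print(np.degrees(np.arctan2(d[1],d[0])))
a=S(200,110,.12)-S(262,112,.12);print("scene edge",np.degrees(np.arctan2(a[1],a[0])))
print("collar T",T(253,255,.051),"S",S(221,298,.051))
print("stand top S",np.mean([S(*p,.045) for p in((82,258),(280,210),(362,350),(165,402))],0))
E
```

```text
stub top [ 0.51206178 -0.33042847  0.131     ] [ 0.50992774 -0.33152647  0.131     ]
[[ 0.5216 -0.3264]
 [ 0.5172 -0.3408]
 [ 0.5052 -0.3373]
 [ 0.5097 -0.323 ]] [ 0.5134339  -0.33185673]
-107.0106252351236 0.015013610068315955
-112.97471601637724
scene edge 149.94593580781475
collar T [ 0.51122205 -0.33069609  0.051     ] S [ 0.5086715  -0.33408677  0.051     ]
stand top S [ 0.5111654  -0.33075877  0.045     ]
```

```bash
python3 -m pendant '[[[5,4.2,0],[0,0,8],0],[[5,4.2,0],[0,0,10],0],[[5,4.2,0],[0,0,10],0],[[5,4.2,0],[0,0,10],0],[[5,4.2,0],[0,0,10],0],[[3,2,0],[0,0,5],0],[[0,0,0],[0,0,0],0]]' 40; cat > st.py <<'E'
from h import *
o=manip.get_obs(); r=R.from_quat(o["ee_rot"]).as_matrix()
print("t",round(o["clock"],2),"p",np.round(o["position"],4),"xyaw",np.degrees(np.arctan2(r[1,0],r[0,0])).round(1),"z",r[:,2].round(4),"F",np.round(o["ft_force"],2),"M",np.round(o["torque"],2),"g",round(o["grip_width"],3),"j",np.round(o["joint_pos"],2))
E
python3 st.py
```

```text
clock: 1.48
position: [0.4728, -0.3641, 0.249]
ee_rot: [0.989, -0.146, 0.002, 0.001]
ft_force: [-0.6, -0.9, 0.8]
grip_width: 0.993
t 1.48 p [ 0.4728 -0.3641  0.249 ] xyaw -16.8 z [ 0.003  -0.0024 -1.    ] F [-0.6  -0.9   0.82] M [ 0.    0.09 -0.03] g 0.993 j [ 0.89  0.29 -0.38  1.53  0.11  1.34  0.21]
```

```bash
python3 -m pendant '[[[3.9,3.3,0],[0,0,-2],0],[[0,0,0],[0,0,0],0],[[0,0,-2],[0,0,0],0]]';  python3 st.py; python3 - <<'E'
from h import *
for n,b in(("top",(272,160,392,250)),("scene",(265,130,405,270))):
    c=cam(n); cv2.imwrite(f"pics/ap_{n}.png",cv2.resize(c["pixels"][b[1]:b[3],b[0]:b[2],::-1],None,fx=4,fy=4,interpolation=cv2.INTER_CUBIC))
E
```

```text
clock: 1.85
position: [0.5117, -0.3334, 0.2302]
ee_rot: [0.986, -0.166, 0.003, 0.002]
ft_force: [0.3, -0.6, -0.0]
grip_width: 0.999
t 1.85 p [ 0.5117 -0.3334  0.2302] xyaw -19.1 z [ 0.0044 -0.0055 -1.    ] F [ 0.33 -0.62 -0.05] M [ 0.01 -0.05 -0.02] g 0.999 j [ 0.81  0.33 -0.39  1.52  0.13  1.31  0.07]
```

View pics/ap_scene.png

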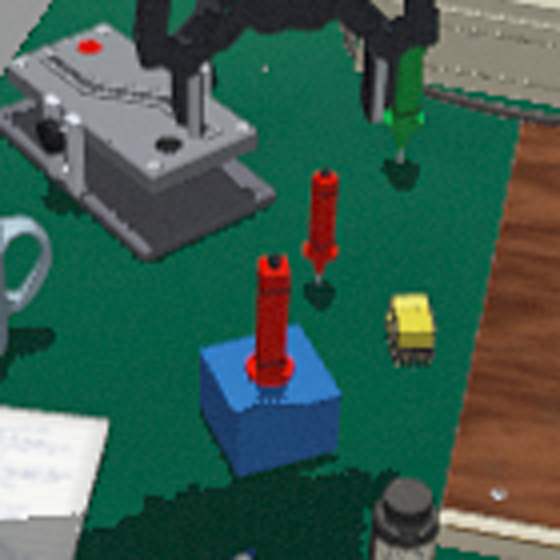

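The scene view shows the open fingers, at about (190,90) and (375,90) in the crop, on either side above the red probe at (272,310). I'll go down.

```bash
python3 -m pendant '[[[0,0.25,-4],[0.3,0.25,0],0],[[0,0,-4],[0,0,0],0],[[0,0,-3],[0,0,0],0],[[0,0,-2],[0,0,0],0],[[0,0,-0.8],[0,0,0],0],[[0,0,0],[0,0,0],0]]';  python3 st.py
```

```text
clock: 2.7
position: [0.5077, -0.3361, 0.0898]
ee_rot: [0.985, -0.171, -0.001, 0.001]
ft_force: [0.3, 0.1, 0.6]
grip_width: 0.998
t 2.7 p [ 0.5077 -0.3361  0.0898] xyaw -19.6 z [-0.0024 -0.0017 -1.    ] F [0.3  0.1  0.64] M [-0.02  0.01 -0.02] g 0.998 j [ 0.8   0.46 -0.37  1.66  0.19  1.06  0.03]
```

```bash
python3 -m pendant '[[[0.4,0.5,-0.65],[0,-0.1,0],0],[[0,0,0],[0,0,0],0]]';  python3 st.py
```

```text
clock: 2.95
position: [0.5131, -0.3312, 0.0848]
ee_rot: [0.985, -0.171, 0.001, 0.001]
ft_force: [0.7, -0.3, 0.1]
grip_width: 1.002
t 2.95 p [ 0.5131 -0.3312  0.0848] xyaw -19.6 z [ 0.0019 -0.0032 -1.    ] F [ 0.66 -0.33  0.13] M [-0.04  0.02  0.07] g 1.002 j [ 0.79  0.47 -0.37  1.66  0.19  1.05  0.02]
```

```bash
python3 -m pendant '[[[0,0,0],[0,0,0],255],[[0,0,0],[0,0,0],255],[[0,0,0],[0,0,0],255],[[0,0,0],[0,0,0],255],[[0,0,0],[0,0,0],255],[[0,0,0],[0,0,0],255]]' 40;  python3 st.py; python3 - <<'E'
from h import *
for n,b in(("top",(272,160,392,250)),("scene",(265,130,405,270))):
    c=cam(n); cv2.imwrite(f"pics/gr_{n}.png",cv2.resize(c["pixels"][b[1]:b[3],b[0]:b[2],::-1],None,fx=4,fy=4,interpolation=cv2.INTER_CUBIC))
E
```

```text
clock: 3.7
position: [0.5137, -0.3315, 0.086]
ee_rot: [0.985, -0.17, 0.002, 0.002]
ft_force: [0.7, -0.2, 0.2]
grip_width: 0.184
t 3.7 p [ 0.5137 -0.3315  0.086 ] xyaw -19.6 z [ 0.0034 -0.0043 -1.    ] F [ 0.67 -0.21  0.2 ] M [ 0.04 -0.06 -0.01] g 0.184 j [ 0.79  0.46 -0.37  1.66  0.19  1.05  0.02]
```

View pics/gr_scene.png

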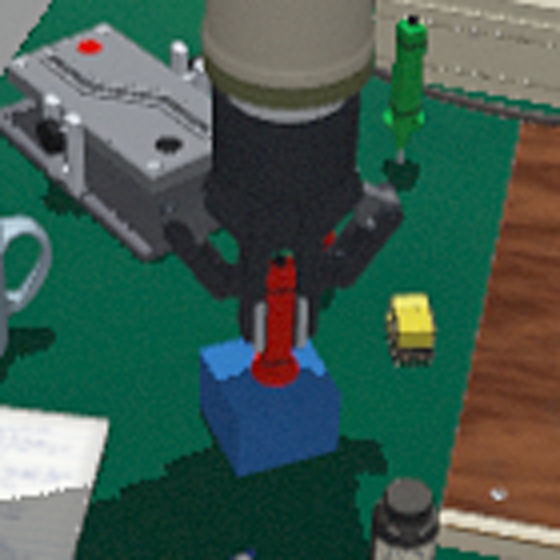

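```bash
python3 -m pendant '[[[0,0,1],[0,0,0],255],[[0,0,1],[0,0,0],255],[[0,0,1],[0,0,0],255],[[0,0,1],[0,0,0],255],[[0,0,1.5],[0,0,0],255],[[0,0,2],[0,0,0],255],[[0,0,2],[0,0,0],255],[[0,0,0],[0,0,0],255]]';  python3 st.py; python3 - <<'E'
from h import *
for n,b in(("top",(272,160,392,250)),("scene",(265,130,405,270))):
    c=cam(n); cv2.imwrite(f"pics/li_{n}.png",cv2.resize(c["pixels"][b[1]:b[3],b[0]:b[2],::-1],None,fx=4,fy=4,interpolation=cv2.INTER_CUBIC))
E
```

```text
clock: 4.8
position: [0.514, -0.3316, 0.1889]
ee_rot: [0.985, -0.17, 0.003, 0.002]
ft_force: [0.8, -0.3, -0.8]
grip_width: 0.181
t 4.8 p [ 0.514  -0.3316  0.1889] xyaw -19.6 z [ 0.0052 -0.0055 -1.    ] F [ 0.81 -0.3  -0.8 ] M [ 0.02 -0.01 -0.03] g 0.181 j [ 0.81  0.36 -0.39  1.57  0.15  1.23  0.05]
```

View pics/li_scene.png

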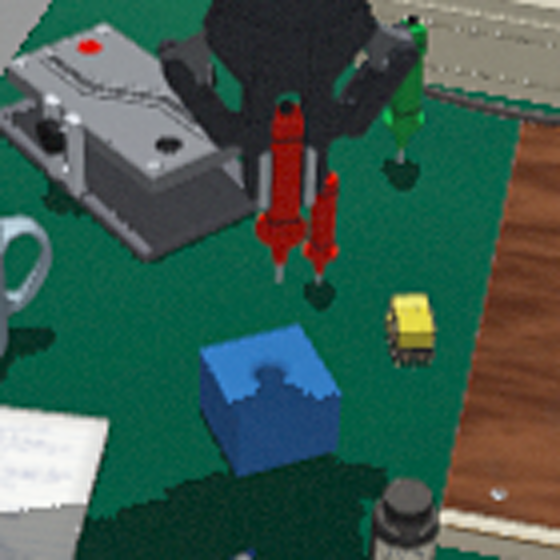

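View pics/li_top.png

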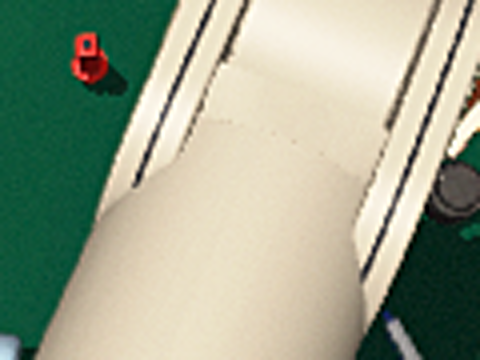

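```bash
python3 - <<'E'
from h import *
c=cam("scene")
f=lambda x,y,z: onz(c,(x+.5)/4-.5+265,(y+.5)/4-.5+130,z)
print("tip",f(279,281,.114)); print("stub",f(289,104,.234)); print("collar",f(281,225,.151))
x0,y0,x1,y1=320,145,360,215
cv2.imwrite("pics/tip.png",cv2.resize(c["pixels"][y0:y1,x0:x1,::-1],None,fx=8,fy=8,interpolation=cv2.INTER_NEAREST))
# hole centre in stand
E
```

```text
tip [ 0.51272716 -0.33247509  0.114     ]
stub [ 0.51225023 -0.33489842  0.234     ]
collar [ 0.51401136 -0.32972098  0.151     ]
```

View pics/tip.png

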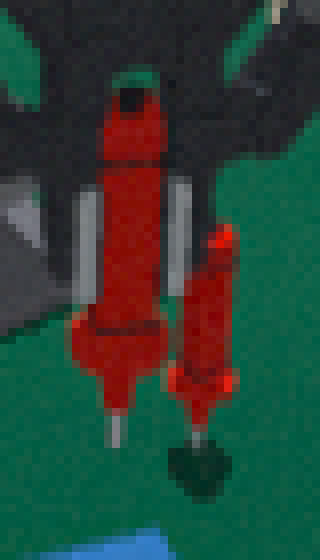

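The crop shows the probe upright in the pads, with its tip at (115,445). That puts the tip within about 1.5 mm of the TCP axis. Next I'll carry it to above the red-dot end.

```bash
python3 -m pendant '[[[0.2,3,0],[0.3,0.3,0],255],[[0.2,5,0],[0,0,0],255],[[0.2,5,0],[0,0,0],255],[[0.2,5,0],[0,0,0],255],[[0.2,5,0],[0,0,0],255],[[0.2,5,0],[0,0,0],255],[[0.2,3,0],[0,0,0],255],[[0,0.5,0],[0,0,0],255],[[0,0,0],[0,0,0],255]]';  python3 st.py
```

```text
clock: 6.08
position: [0.5206, -0.0072, 0.1775]
ee_rot: [0.985, -0.171, -0.008, -0.001]
ft_force: [0.1, -1.0, 0.0]
grip_width: 0.183
t 6.08 p [ 0.5206 -0.0072  0.1775] xyaw -19.7 z [-0.0158  0.0054 -0.9999] F [ 0.15 -0.99  0.02] M [-0.04 -0.02 -0.  ] g 0.183 j [ 0.46  0.22 -0.59  1.79  0.12  1.19 -0.51]
```

```bash
python3 -m pendant '[[[0.7,0.5,0],[-0.3,-0.9,0],255],[[0,0,0],[0,0,0],255]]';  python3 st.py; python3 - <<'E'
from h import *
b=(255,100,355,180)
for n,b in (("scene",(255,90,355,180)),("top",(170,150,280,240))):
    c=cam(n); cv2.imwrite(f"pics/s0_{n}.png",cv2.resize(c["pixels"][b[1]:b[3],b[0]:b[2],::-1],None,fx=6,fy=6,interpolation=cv2.INTER_CUBIC))
E
```

```text
clock: 6.32
position: [0.528, -0.0042, 0.1769]
ee_rot: [0.985, -0.173, 0.0, 0.0]
ft_force: [-0.4, -0.4, -0.4]
grip_width: 0.186
t 6.33 p [ 0.528  -0.0042  0.1769] xyaw -19.9 z [ 2.e-04 -6.e-04 -1.e+00] F [-0.41 -0.39 -0.41] M [ 0.   -0.    0.02] g 0.186 j [ 0.45  0.22 -0.59  1.78  0.14  1.17 -0.53]
```

View pics/s0_scene.png

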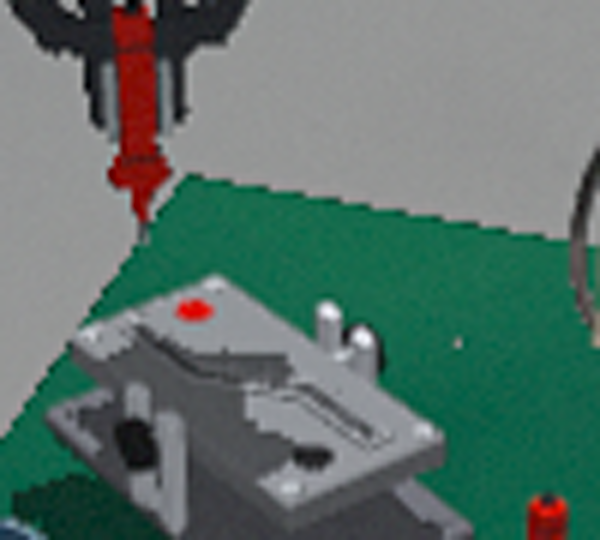

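View pics/s0_top.png

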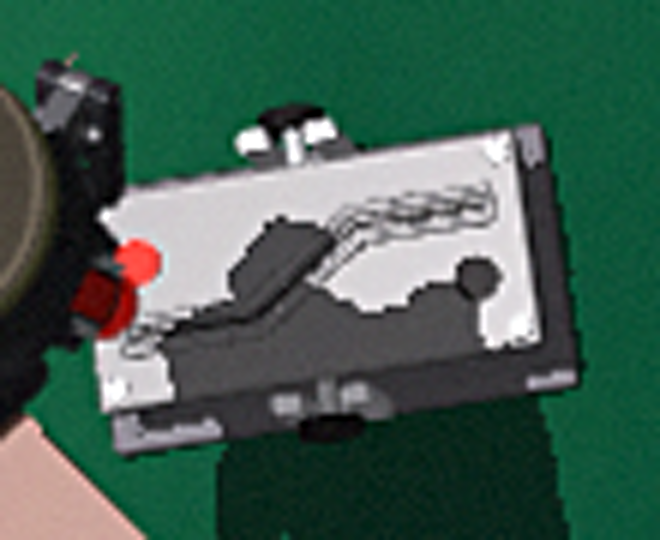

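```bash
python3 -m pendant '[[[0,0.2,-1],[0,0,0],255],[[0,0,-1],[0,0,0],255],[[0,0,-0.8],[0,0,0],255],[[0,0,-0.4],[0,0,0],255],[[0,0,0],[0,0,0],255],[[0,0,0],[0,0,0],255]]';  python3 st.py; python3 - <<'E'
from h import *
for n,b in (("scene",(260,105,330,180)),):
    c=cam(n); cv2.imwrite(f"pics/s1_{n}.png",cv2.resize(c["pixels"][b[1]:b[3],b[0]:b[2],::-1],None,fx=8,fy=8,interpolation=cv2.INTER_CUBIC))
E
```

```text
clock: 7.18
position: [0.5272, -0.0034, 0.142]
ee_rot: [0.985, -0.174, -0.001, 0.001]
ft_force: [-0.1, -0.3, -1.3]
grip_width: 0.178
t 7.17 p [ 0.5272 -0.0034  0.142 ] xyaw -20.0 z [-1.7e-03 -8.0e-04 -1.0e+00] F [-0.13 -0.33 -1.29] M [-0.03 -0.03  0.06] g 0.178 j [ 0.44  0.26 -0.59  1.82  0.16  1.11 -0.56]
```

View pics/s1_scene.png

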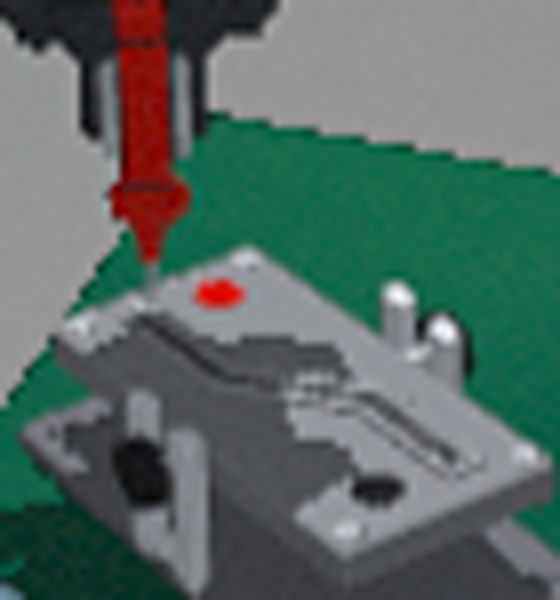

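```bash
python3 - <<'E'
from h import *
c=manip.camera("scene"); c["R"]=R.from_quat(c["rotation"]).as_matrix()
def pr(p):
    q=c["K"]@(c["R"].T@(np.array(p)-c["origin"])); u,v=q[:2]/q[2]
    return np.round([(u-260+.5)*8-.5,(v-105+.5)*8-.5],0)
t=np.array([.553,-.0646]); M=R.from_euler('z',.15).as_matrix()[:2,:2]
for a in((-15,71),(-15,66),(-15,22),(15,-22),(15,-66),(15,-71)):
    w=M@(np.array(a)/1e3)+t; z=.0574+.0095*(w[0]-.54)-.056*(w[1]+.075)
    print(a,w.round(4),z.round(4),pr([*w,z]))
print("tip",pr([.5272,-.0034,.067]))
E
```

```text
(-15, 71) [0.5276 0.0034] 0.0529 [149. 317.]
(-15, 66) [ 0.5283 -0.0016] 0.0532 [157. 323.]
(-15, 22) [ 0.5349 -0.0451] 0.0557 [228. 377.]
(15, -22) [ 0.5711 -0.0841] 0.0582 [377. 403.]
(15, -66) [ 0.5777 -0.1276] 0.0607 [456. 460.]
(15, -71) [ 0.5784 -0.1326] 0.061 [465. 467.]
tip [154. 293.]
```

```bash
python3 -m pendant '[[[0.07,0.1,-0.3],[0,-0.1,0],255],[[0,0,-0.3],[0,0,0],255],[[0,0,-0.2],[0,0,0],255],[[0,0,0],[0,0,0],255],[[0,0,0],[0,0,0],255]]';  python3 st.py; python3 - <<'E'
from h import *
for n,b in (("scene",(260,105,330,180)),):
    c=cam(n); cv2.imwrite(f"pics/s2_{n}.png",cv2.resize(c["pixels"][b[1]:b[3],b[0]:b[2],::-1],None,fx=8,fy=8,interpolation=cv2.INTER_CUBIC))
E
```

```text
clock: 7.9
position: [0.5282, -0.0023, 0.1338]
ee_rot: [0.985, -0.174, 0.001, 0.0]
ft_force: [-1.0, -0.2, -1.7]
grip_width: 0.183
t 7.9 p [ 0.5282 -0.0023  0.1338] xyaw -20.0 z [ 9.e-04 -9.e-04 -1.e+00] F [-1.01 -0.15 -1.74] M [-0.03  0.03 -0.  ] g 0.183 j [ 0.44  0.27 -0.59  1.83  0.17  1.09 -0.56]
```

View pics/s2_scene.png

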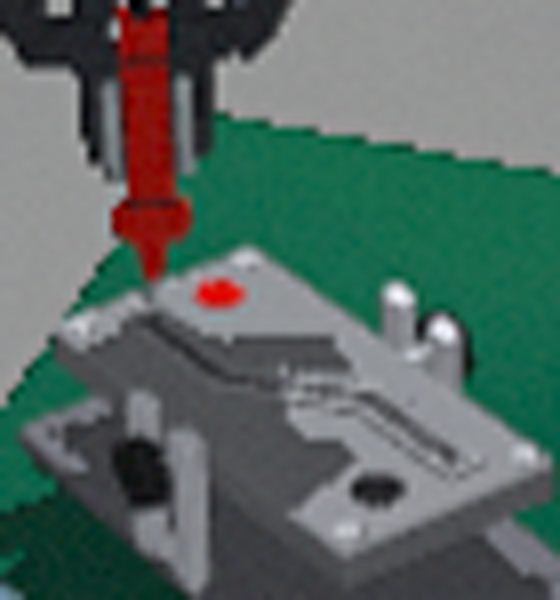

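The tip, at about (152,303), is just above the seam's start beside the red dot at (218,293). I'll feel downward in small steps.

```bash
for i in 1; do :; done; python3 -m pendant '[[[0,0,-0.15],[0,0,0],255],[[0,0,-0.15],[0,0,0],255],[[0,0,-0.1],[0,0,0],255],[[0,0,0],[0,0,0],255],[[0,0,0],[0,0,0],255]]';  python3 st.py
```

```text
clock: 8.57
position: [0.5282, -0.0023, 0.1296]
ee_rot: [0.985, -0.174, 0.001, 0.0]
ft_force: [0.7, 0.4, -0.5]
grip_width: 0.179
t 8.57 p [ 0.5282 -0.0023  0.1296] xyaw -20.0 z [ 1.e-03 -9.e-04 -1.e+00] F [ 0.68  0.36 -0.48] M [ 0.01 -0.    0.04] g 0.179 j [ 0.43  0.28 -0.59  1.83  0.17  1.08 -0.57]
```

```bash
python3 -m pendant '[[[0,0,-0.15],[0,0,0],255],[[0,0,0],[0,0,0],255]]';  python3 st.py
```

```text
clock: 8.82
position: [0.5282, -0.0023, 0.128]
ee_rot: [0.985, -0.174, 0.001, 0.0]
ft_force: [-0.4, 0.2, -0.8]
grip_width: 0.181
t 8.82 p [ 0.5282 -0.0023  0.128 ] xyaw -20.0 z [ 0.0011 -0.001  -1.    ] F [-0.35  0.24 -0.82] M [-0.02  0.02  0.05] g 0.181 j [ 0.43  0.28 -0.59  1.84  0.18  1.08 -0.57]
```

```bash
python3 -m pendant '[[[0,0,-0.1],[0,0,0],255],[[0,0,0],[0,0,0],255]]';  python3 st.py
```

```text
clock: 9.07
position: [0.5283, -0.0023, 0.1271]
ee_rot: [0.985, -0.174, 0.001, 0.0]
ft_force: [-0.9, -0.4, -0.2]
grip_width: 0.183
t 9.07 p [ 0.5283 -0.0023  0.1271] xyaw -20.0 z [ 0.0012 -0.001  -1.    ] F [-0.94 -0.36 -0.16] M [0.   0.13 0.02] g 0.183 j [ 0.43  0.28 -0.59  1.84  0.18  1.08 -0.57]
```

```bash
python3 -m pendant '[[[0,0,-0.1],[0,0,0],255],[[0,0,0],[0,0,0],255]]';  python3 st.py
```

```text
clock: 9.32
position: [0.5283, -0.0023, 0.1262]
ee_rot: [0.985, -0.174, 0.001, 0.0]
ft_force: [-0.2, -0.3, 0.1]
grip_width: 0.179
t 9.32 p [ 0.5283 -0.0023  0.1262] xyaw -20.0 z [ 0.0014 -0.0011 -1.    ] F [-0.21 -0.34  0.13] M [ 0.02  0.16 -0.02] g 0.179 j [ 0.43  0.28 -0.59  1.84  0.18  1.07 -0.57]
```

```bash
python3 -m pendant '[[[0,0,0],[0,0,0],255]]';  python3 st.py
```

```text
clock: 9.45
position: [0.5283, -0.0023, 0.1263]
ee_rot: [0.985, -0.174, 0.001, 0.0]
ft_force: [-0.3, 0.2, 2.0]
grip_width: 0.177
t 9.45 p [ 0.5283 -0.0023  0.1263] xyaw -20.0 z [ 0.0014 -0.0011 -1.    ] F [-0.33  0.17  2.04] M [ 0.05  0.25 -0.06] g 0.177 j [ 0.43  0.28 -0.59  1.84  0.18  1.07 -0.57]
```

```bash
python3 -m pendant '[[[0,0,-0.05],[0,0,0],255]]' >/dev/null;  python3 st.py;python3 -m pendant '[[[0,0,0],[0,0,0],255]]' >/dev/null;  python3 st.py;python3 -m pendant '[[[0,0,0],[0,0,0],255]]' >/dev/null;  python3 st.py;python3 -m pendant '[[[0,0,0],[0,0,0],255]]' >/dev/null;  python3 st.py
```

```text
t 9.57 p [ 0.5284 -0.0023  0.1258] xyaw -20.0 z [ 0.0015 -0.0011 -1.    ] F [-0.69 -0.05  0.47] M [-0.05  0.2  -0.03] g 0.18 j [ 0.43  0.28 -0.59  1.84  0.18  1.07 -0.57]
t 9.7 p [ 0.5284 -0.0023  0.1259] xyaw -20.0 z [ 0.0014 -0.0011 -1.    ] F [ 0.1  -0.26  1.67] M [ 0.03  0.21 -0.01] g 0.181 j [ 0.43  0.28 -0.59  1.84  0.18  1.07 -0.57]
t 9.82 p [ 0.5284 -0.0023  0.1259] xyaw -20.0 z [ 0.0014 -0.0012 -1.    ] F [-1.48  0.16  1.  ] M [-0.05  0.19 -0.02] g 0.181 j [ 0.43  0.28 -0.59  1.84  0.18  1.07 -0.57]
t 9.95 p [ 0.5284 -0.0023  0.1259] xyaw -20.0 z [ 0.0014 -0.0012 -1.    ] F [-0.84 -0.23  1.05] M [ 0.07  0.21 -0.02] g 0.183 j [ 0.43  0.28 -0.59  1.84  0.18  1.07 -0.57]
```

```bash
python3 -m pendant '[[[-0.1,0,0],[0,0,0],255]]' >/dev/null;  python3 st.py;python3 -m pendant '[[[0,0,0],[0,0,0],255]]' >/dev/null;  python3 st.py;python3 -m pendant '[[[0,0,0],[0,0,0],255]]' >/dev/null;  python3 st.py
```

```text
t 10.07 p [ 0.5277 -0.0023  0.126 ] xyaw -20.0 z [ 0.0024 -0.0011 -1.    ] F [0.53 0.15 0.18] M [ 0.02 -0.33  0.02] g 0.184 j [ 0.43  0.28 -0.59  1.84  0.18  1.07 -0.57]
t 10.2 p [ 0.5277 -0.0022  0.1261] xyaw -20.0 z [ 0.0024 -0.0011 -1.    ] F [-1.5  -0.7   1.26] M [0.05 0.27 0.02] g 0.182 j [ 0.43  0.28 -0.59  1.84  0.18  1.07 -0.57]
t 10.32 p [ 0.5276 -0.0022  0.1261] xyaw -20.0 z [ 0.0023 -0.001  -1.    ] F [ 0.22 -0.33  0.83] M [0.01 0.08 0.02] g 0.178 j [ 0.43  0.28 -0.59  1.84  0.18  1.07 -0.57]
```

```bash
python3 -m pendant '[[[0,0,-0.1],[0,0,0],255]]' >/dev/null;  python3 st.py;python3 -m pendant '[[[0,0,-0.08],[0,0,0],255]]' >/dev/null;  python3 st.py;python3 -m pendant '[[[0,0,0],[0,0,0],255]]' >/dev/null;  python3 st.py;python3 -m pendant '[[[0,0,0],[0,0,0],255]]' >/dev/null;  python3 st.py
```

```text
t 10.45 p [ 0.5277 -0.0022  0.1251] xyaw -20.0 z [ 0.0024 -0.001  -1.    ] F [ 0.69 -0.03  2.53] M [ 0.05  0.12 -0.02] g 0.183 j [ 0.43  0.28 -0.59  1.84  0.18  1.07 -0.57]
t 10.57 p [ 0.5277 -0.0022  0.1243] xyaw -20.0 z [ 0.0024 -0.0011 -1.    ] F [-1.57 -0.31  2.05] M [0.03 0.2  0.03] g 0.18 j [ 0.43  0.28 -0.59  1.84  0.18  1.07 -0.57]
t 10.7 p [ 0.5277 -0.0022  0.1243] xyaw -20.0 z [ 0.0024 -0.0011 -1.    ] F [-1.23  0.1   1.69] M [0.01 0.24 0.  ] g 0.178 j [ 0.43  0.28 -0.59  1.84  0.18  1.07 -0.57]
t 10.82 p [ 0.5277 -0.0022  0.1243] xyaw -20.0 z [ 0.0024 -0.0011 -1.    ] F [-0.7  -0.35  2.65] M [-0.    0.21  0.01] g 0.179 j [ 0.43  0.28 -0.59  1.84  0.18  1.07 -0.57]
```

```bash
python3 - <<'E'
from h import *
for n,b in (("scene",(260,105,330,180)),):
    c=cam(n); cv2.imwrite(f"pics/s3_{n}.png",cv2.resize(c["pixels"][b[1]:b[3],b[0]:b[2],::-1],None,fx=8,fy=8,interpolation=cv2.INTER_CUBIC))
E
```

```text
(no output)
```

View pics/s3_scene.png

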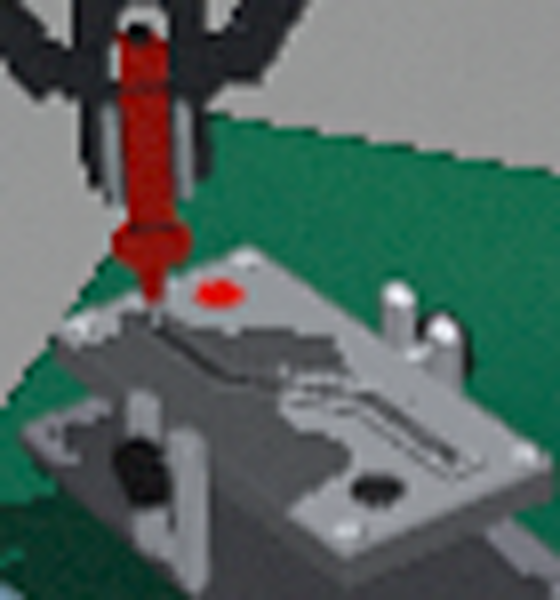

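```bash
python3 -m pendant '[[[-0.08,0,0],[0,0,0],255]]' >/dev/null;  python3 st.py;python3 -m pendant '[[[0,0,0],[0,0,0],255]]' >/dev/null;  python3 st.py;python3 -m pendant '[[[0,0,0],[0,0,0],255]]' >/dev/null;  python3 st.py;python3 -m pendant '[[[0,0,0],[0,0,0],255]]' >/dev/null;  python3 st.py
```

```text
t 11.0 p [ 0.5273 -0.0022  0.1245] xyaw -20.0 z [ 0.0034 -0.0011 -1.    ] F [ 1.21 -0.57  2.69] M [-0.06 -0.54 -0.01] g 0.18 j [ 0.43  0.28 -0.59  1.84  0.18  1.07 -0.57]
t 11.12 p [ 0.5273 -0.0022  0.1246] xyaw -20.0 z [ 0.0035 -0.001  -1.    ] F [-0.87  1.08  1.94] M [0.1  0.23 0.  ] g 0.183 j [ 0.43  0.28 -0.59  1.84  0.18  1.07 -0.57]
t 11.25 p [ 0.5272 -0.0022  0.1246] xyaw -20.0 z [ 0.0034 -0.0011 -1.    ] F [-0.95 -0.4   2.55] M [-0.02  0.06 -0.  ] g 0.183 j [ 0.43  0.28 -0.59  1.84  0.18  1.07 -0.57]
t 11.38 p [ 0.5272 -0.0022  0.1245] xyaw -20.0 z [ 0.0034 -0.0011 -1.    ] F [ 0.12 -0.23  2.35] M [0.05 0.08 0.01] g 0.181 j [ 0.43  0.28 -0.59  1.84  0.18  1.07 -0.57]
```

```bash
python3 -m pendant '[[[0.03,-0.2,0],[0,0.2,0],255],[[0.04,-0.3,0.01],[0,0,0],255],[[0.04,-0.3,0.01],[0,0,0],255]]' >/dev/null;  python3 st.py
```

```text
t 11.75 p [ 0.5284 -0.009   0.1248] xyaw -19.9 z [-4.e-04  8.e-04 -1.e+00] F [-0.48  2.45  2.98] M [ 0.79  0.15 -0.  ] g 0.182 j [ 0.44  0.28 -0.58  1.84  0.18  1.07 -0.55]
```

```bash
python3 -m pendant '[[[0.04,-0.3,0],[0,0,0],255],[[0.05,-0.3,0.01],[0,0,0],255],[[0.05,-0.3,0.01],[0,0,0],255],[[0.05,-0.3,0.01],[0,0,0],255]]' >/dev/null;  python3 st.py
```

```text
t 12.25 p [ 0.5303 -0.0215  0.1251] xyaw -19.9 z [-5.0e-04  1.4e-03 -1.0e+00] F [-0.27  2.83  3.52] M [0.88 0.15 0.03] g 0.181 j [ 0.46  0.29 -0.57  1.83  0.17  1.07 -0.53]
```

```bash
python3 -m pendant '[[[0.04,-0.3,0.03],[0,0,0],255],[[0.05,-0.3,0.03],[0,0,0],255],[[0.05,-0.3,0.02],[0,0,0],255],[[0.05,-0.3,0.02],[0,0,0],255]]' >/dev/null;  python3 st.py
```

```text
t 12.75 p [ 0.5323 -0.0344  0.1262] xyaw -19.9 z [-6.0e-04  1.4e-03 -1.0e+00] F [-0.26  3.23  2.39] M [0.81 0.13 0.  ] g 0.183 j [ 0.48  0.29 -0.57  1.82  0.17  1.08 -0.5 ]
```

```bash
python3 -m pendant '[[[0.05,-0.3,0.02],[0,0,0],255],[[0.05,-0.3,0.02],[0,0,0],255],[[0.05,-0.25,0.02],[0,0,0],255],[[0,-0.05,0],[0,0,0],255]]' >/dev/null;  python3 st.py
```

```text
t 13.25 p [ 0.534  -0.0449  0.1268] xyaw -20.0 z [-4.e-04  6.e-04 -1.e+00] F [0.57 1.27 2.81] M [ 0.35 -0.12 -0.06] g 0.18 j [ 0.49  0.29 -0.56  1.82  0.17  1.08 -0.48]
```

```bash
python3 -m pendant '[[[0,0,0],[0,0,0],255]]' >/dev/null;  python3 st.py; python3 - <<'E'
from h import *
for n,b in (("scene",(260,105,330,180)),):
    c=cam(n); cv2.imwrite(f"pics/s4_{n}.png",cv2.resize(c["pixels"][b[1]:b[3],b[0]:b[2],::-1],None,fx=8,fy=8,interpolation=cv2.INTER_CUBIC))
E
```

```text
t 13.38 p [ 0.5341 -0.0451  0.1269] xyaw -20.0 z [-3.e-04  4.e-04 -1.e+00] F [0.43 2.24 2.32] M [ 0.54  0.09 -0.03] g 0.177 j [ 0.49  0.29 -0.56  1.82  0.18  1.08 -0.48]
```

View pics/s4_scene.png

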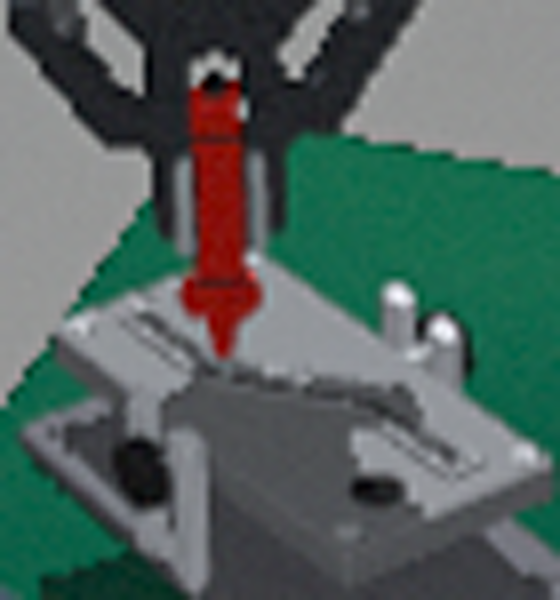

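The tip is at the first bend, at about (225,365), and still in touch (about 3 N). Now the diagonal.

```bash
python3 -m pendant '[[[0.2,-0.16,0.01],[0,0,0],255],[[0.22,-0.24,0.01],[0,0,0],255],[[0.22,-0.24,0.01],[0,0,0],255]]' >/dev/null;  python3 st.py
```

```text
t 13.8 p [ 0.5399 -0.0513  0.1267] xyaw -19.9 z [-2.6e-03  7.0e-04 -1.0e+00] F [-2.41  2.04  2.43] M [ 0.69  0.56 -0.02] g 0.184 j [ 0.49  0.31 -0.55  1.8   0.18  1.09 -0.48]
```

```bash
python3 -m pendant '[[[0.22,-0.24,0.03],[0,-0.1,0],255],[[0.22,-0.24,0.02],[0,0,0],255],[[0.22,-0.24,0.02],[0,0,0],255],[[0.22,-0.24,0.02],[0,0,0],255]]' >/dev/null;  python3 st.py
```

```text
t 14.3 p [ 0.5491 -0.0615  0.1275] xyaw -19.9 z [-0.0014  0.001  -1.    ] F [-2.55  2.47  2.65] M [ 0.7   0.54 -0.03] g 0.181 j [ 0.5   0.33 -0.55  1.77  0.19  1.09 -0.46]
```

```bash
python3 -m pendant '[[[0.22,-0.24,0.02],[0,-0.1,0],255],[[0.22,-0.24,0.02],[0,0,0],255],[[0.22,-0.24,0.02],[0,0,0],255],[[0.22,-0.24,0.02],[0,0,0],255]]' >/dev/null;  python3 st.py
```

```text
t 14.8 p [ 0.5585 -0.0719  0.1283] xyaw -19.9 z [ 4.e-04  9.e-04 -1.e+00] F [-2.82  2.62  2.71] M [ 0.65  0.52 -0.03] g 0.181 j [ 0.5   0.35 -0.54  1.75  0.2   1.1  -0.45]
```

```bash
python3 -m pendant '[[[0.24,-0.23,0.02],[0,0,0],255],[[0.24,-0.23,0.02],[0,0,0],255],[[0.24,-0.23,0.02],[0,0,0],255],[[0.24,-0.23,0.02],[0,0,0],255],[[0.1,-0.1,0],[0,0,0],255]]' >/dev/null;  python3 st.py;python3 -m pendant '[[[0,0,0],[0,0,0],255]]' >/dev/null;  python3 st.py
```

```text
t 15.43 p [ 0.57   -0.0832  0.1292] xyaw -20.0 z [ 6.e-04  6.e-04 -1.e+00] F [-1.38  2.55  2.56] M [0.44 0.34 0.03] g 0.182 j [ 0.5   0.37 -0.53  1.71  0.2   1.11 -0.43]
t 15.55 p [ 0.5704 -0.0836  0.1293] xyaw -20.0 z [ 1.3e-03  2.0e-04 -1.0e+00] F [-0.06  0.79  2.12] M [ 0.25  0.21 -0.03] g 0.18 j [ 0.5   0.37 -0.53  1.71  0.21  1.11 -0.43]
```

```bash
python3 - <<'E'
from h import *
for n,b in (("scene",(260,105,330,180)),):
    c=cam(n); cv2.imwrite(f"pics/s5_{n}.png",cv2.resize(c["pixels"][b[1]:b[3],b[0]:b[2],::-1],None,fx=8,fy=8,interpolation=cv2.INTER_CUBIC))
E
```

```text
(no output)
```

View pics/s5_scene.png

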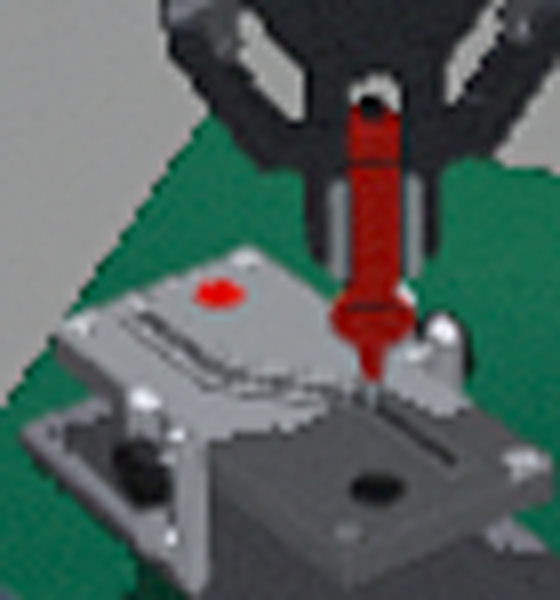

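The tip is at the second bend, at about (373,395), and still in touch. Last leg.

```bash
python3 -m pendant '[[[0.02,-0.25,0.01],[0,0.05,0],255],[[0.04,-0.3,0.02],[0,0,0],255],[[0.04,-0.3,0.02],[0,0,0],255],[[0.04,-0.3,0.02],[0,0,0],255]]' >/dev/null;  python3 st.py
```

```text
t 16.1 p [ 0.5721 -0.0947  0.1302] xyaw -19.9 z [ 0.0012  0.0013 -1.    ] F [-0.02  2.99  2.67] M [0.74 0.12 0.  ] g 0.178 j [ 0.52  0.38 -0.52  1.7   0.2   1.12 -0.41]
```

```bash
python3 -m pendant '[[[0.04,-0.3,0.01],[0,0,0],255],[[0.04,-0.3,0.01],[0,0,0],255],[[0.04,-0.3,0.01],[0,0,0],255],[[0.04,-0.3,0.01],[0,0,0],255],[[0.04,-0.3,0.01],[0,0,0],255]]' >/dev/null;  python3 st.py
```

```text
t 16.73 p [ 0.5743 -0.1107  0.1308] xyaw -19.9 z [ 0.0013  0.0015 -1.    ] F [-0.36  3.35  2.6 ] M [0.86 0.13 0.03] g 0.18 j [ 0.54  0.39 -0.51  1.69  0.21  1.12 -0.39]
```

```bash
python3 -m pendant '[[[0.04,-0.3,0.02],[0,0,0],255],[[0.04,-0.3,0.02],[0,0,0],255],[[0.04,-0.3,0.02],[0,0,0],255],[[0.04,-0.3,0.02],[0,0,0],255],[[0.04,-0.25,0.02],[0,0,0],255],[[0,-0.05,0],[0,0,0],255],[[0,0,0],[0,0,0],255]]' >/dev/null;  python3 st.py; python3 - <<'E'
from h import *
for n,b in (("scene",(260,105,330,180)),):
    c=cam(n); cv2.imwrite(f"pics/s6_{n}.png",cv2.resize(c["pixels"][b[1]:b[3],b[0]:b[2],::-1],None,fx=8,fy=8,interpolation=cv2.INTER_CUBIC))
E
```

```text
t 17.6 p [ 0.5765 -0.1276  0.1319] xyaw -20.0 z [ 1.5e-03  8.0e-04 -1.0e+00] F [-0.59  2.43  1.49] M [0.54 0.02 0.01] g 0.183 j [ 0.55  0.39 -0.51  1.67  0.21  1.13 -0.36]
```

View pics/s6_scene.png

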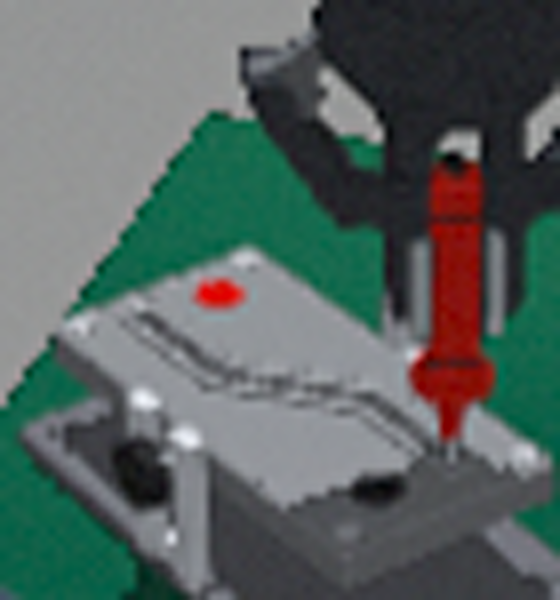

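The tip is at the black-dot end, at about (452,455). I'll nudge it 1 mm further, dwell, then lift straight up.

```bash
python3 -m pendant '[[[0.01,-0.1,-0.02],[0,0,0],255],[[0,0,0],[0,0,0],255],[[0,0,0],[0,0,0],255]]' >/dev/null;  python3 st.py; python3 -m pendant '[[[0,0,0.4],[0,0,0],255],[[0,0,0.5],[0,0,0],255],[[0,0,1],[0,0,0],255],[[0,0,1.5],[0,0,0],255],[[0,0,2],[0,0,0],255],[[0,0,0.5],[0,0,0],255],[[0,0,0],[0,0,0],255]]' >/dev/null;  python3 st.py
```

```text
t 18.02 p [ 0.5766 -0.1288  0.1318] xyaw -20.0 z [ 1.6e-03  3.0e-04 -1.0e+00] F [-0.05  0.07  2.51] M [ 0.41  0.03 -0.  ] g 0.184 j [ 0.55  0.39 -0.51  1.67  0.21  1.13 -0.36]
t 18.9 p [ 0.5759 -0.1299  0.1947] xyaw -20.0 z [ 9.0e-04 -1.1e-03 -1.0e+00] F [-0.2  -0.53 -0.74] M [ 0.02 -0.02  0.03] g 0.181 j [ 0.57  0.34 -0.52  1.61  0.17  1.24 -0.33]
```

```bash
python3 -m pendant '[[[-1,-3,0],[0,0,0],255],[[-1.3,-4.2,0],[0,0,0],255],[[-1.3,-4.2,0],[0,0,0],255],[[-1.3,-4.2,0],[0,0,0],255],[[-0.9,-3,0],[0,0,0],255],[[-0.4,-1.2,0],[0,0,0],255],[[0,0,0],[0,0,0],255],[[0,0,0],[0,0,0],255]]' >/dev/null;  python3 st.py
```

```text
t 19.9 p [ 0.5104 -0.3292  0.1901] xyaw -19.7 z [-0.0041  0.0035 -1.    ] F [ 0.47  0.09 -1.37] M [ 0.01 -0.02  0.06] g 0.181 j [ 0.83  0.37 -0.41  1.56  0.15  1.25  0.05]
```

```bash
python3 -m pendant '[[[0.33,-0.23,0],[-0.4,-0.4,0],255],[[0,0,0],[0,0,0],255],[[0,0,0],[0,0,0],255]]' >/dev/null;  python3 st.py; python3 - <<'E'
from h import *
for n,b in (("scene",(295,150,375,250)),):
    c=cam(n); cv2.imwrite(f"pics/r0_{n}.png",cv2.resize(c["pixels"][b[1]:b[3],b[0]:b[2],::-1],None,fx=6,fy=6,interpolation=cv2.INTER_CUBIC))
E
```

```text
t 20.27 p [ 0.5155 -0.3286  0.1903] xyaw -19.5 z [ 0.0041 -0.0034 -1.    ] F [ 0.04  0.96 -0.11] M [ 0.04 -0.02 -0.02] g 0.182 j [ 0.82  0.37 -0.41  1.56  0.15  1.24  0.04]
```

View pics/r0_scene.png

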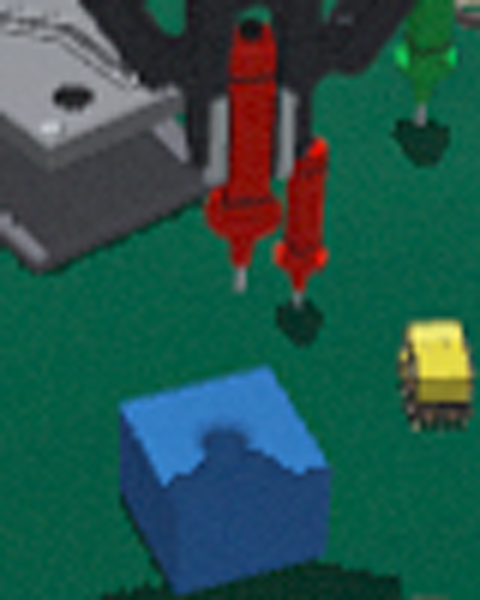

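```bash
python3 -m pendant '[[[-0.18,-0.29,0],[0,0,0],255],[[0,0,-1],[0,0,0],255],[[0,0,-1],[0,0,0],255],[[0,0,-1],[0,0,0],255],[[0,0,-1],[0,0,0],255],[[0,0,-0.8],[0,0,0],255],[[0,0,0],[0,0,0],255],[[0,0,0],[0,0,0],255]]' >/dev/null;  python3 st.py
```

```text
t 21.32 p [ 0.513  -0.3316  0.1378] xyaw -19.5 z [ 0.0027 -0.0024 -1.    ] F [-0.35 -0.64 -1.59] M [-0.01  0.06  0.03] g 0.181 j [ 0.82  0.41 -0.41  1.62  0.18  1.14  0.03]
```

```bash
python3 -m pendant '[[[0.07,0,-0.5],[0,0,0],255],[[0,0,-0.7],[0,0,0],255],[[0,0,-0.7],[0,0,0],255],[[0,0,-0.7],[0,0,0],255],[[0,0,0],[0,0,0],255]]' >/dev/null;  python3 st.py; python3 - <<'E'
from h import *
for n,b in (("scene",(295,150,375,250)),):
    c=cam(n); cv2.imwrite(f"pics/r1_{n}.png",cv2.resize(c["pixels"][b[1]:b[3],b[0]:b[2],::-1],None,fx=6,fy=6,interpolation=cv2.INTER_CUBIC))
E
```

```text
t 21.95 p [ 0.5138 -0.3317  0.1103] xyaw -19.5 z [ 0.0032 -0.0027 -1.    ] F [ 0.57 -0.13 -0.75] M [0.05 0.   0.06] g 0.18 j [ 0.82  0.44 -0.4   1.64  0.19  1.09  0.02]
```

View pics/r1_scene.png

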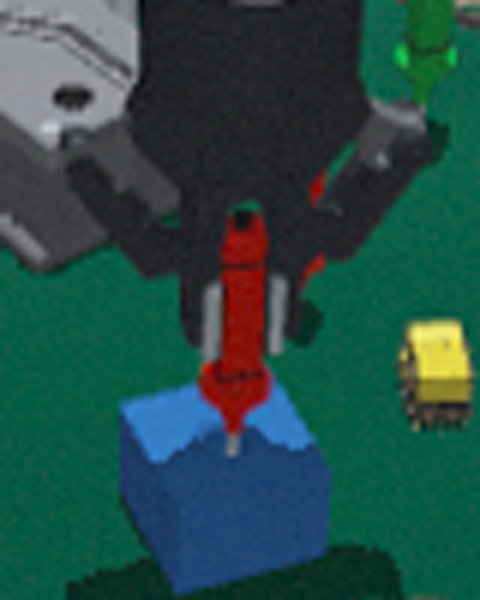

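The tip, at about (233,452), shows just inside the hole's near rim, and the force is still nil, so it is going in. I'll carry on down.

```bash
python3 -m pendant '[[[0,0,-0.5],[0,0,0],255],[[0,0,-0.5],[0,0,0],255],[[0,0,0],[0,0,0],255]]' >/dev/null;  python3 st.py; python3 -m pendant '[[[0,0,-0.5],[0,0,0],255],[[0,0,-0.3],[0,0,0],255],[[0,0,0],[0,0,0],255]]' >/dev/null;  python3 st.py
```

```text
t 22.38 p [ 0.5142 -0.3319  0.1004] xyaw -19.5 z [ 0.0042 -0.0034 -1.    ] F [-0.71  0.38 -0.7 ] M [ 0.09 -0.01  0.02] g 0.181 j [ 0.81  0.45 -0.4   1.65  0.2   1.07  0.02]
t 22.75 p [ 0.5143 -0.3319  0.0919] xyaw -19.5 z [ 0.0043 -0.0034 -1.    ] F [-0.91 -0.32 -0.61] M [0.02 0.01 0.03] g 0.178 j [ 0.81  0.46 -0.4   1.66  0.2   1.06  0.02]
```

```bash
python3 -m pendant '[[[-0.05,0.03,-0.25],[0,0,0],255],[[0,0,-0.2],[0,0,0],255],[[0,0,0],[0,0,0],255]]' >/dev/null;  python3 st.py; python3 -m pendant '[[[0,0,-0.1],[0,0,0],255],[[0,0,0],[0,0,0],255]]' >/dev/null;  python3 st.py
```

```text
t 23.12 p [ 0.5138 -0.3316  0.0872] xyaw -19.5 z [ 0.0045 -0.0036 -1.    ] F [-0.14 -0.92 -1.78] M [ 0.02 -0.   -0.02] g 0.183 j [ 0.81  0.47 -0.4   1.66  0.2   1.05  0.01]
t 23.38 p [ 0.5139 -0.3317  0.0863] xyaw -19.5 z [ 0.0046 -0.0037 -1.    ] F [-0.13  0.03  0.14] M [0.01 0.04 0.03] g 0.182 j [ 0.81  0.47 -0.4   1.66  0.2   1.05  0.01]
```

```bash
python3 - <<'E'
from h import *
for n,b in (("scene",(295,150,375,250)),):
    c=cam(n); cv2.imwrite(f"pics/r2_{n}.png",cv2.resize(c["pixels"][b[1]:b[3],b[0]:b[2],::-1],None,fx=6,fy=6,interpolation=cv2.INTER_CUBIC))
E
```

```text
(no output)
```

View pics/r2_scene.png

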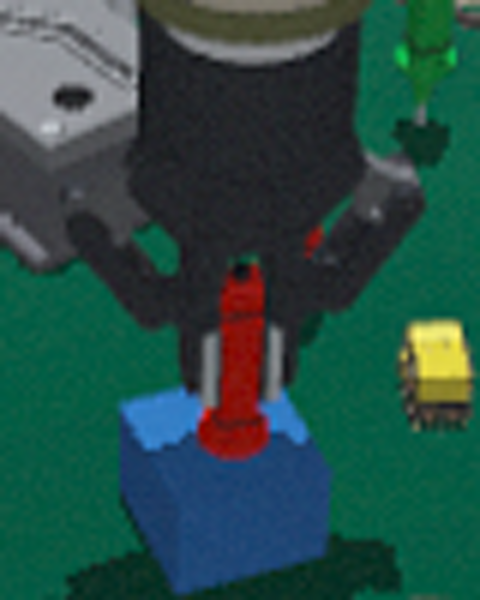

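The collar, at about (235,430), is on the block. I'll release and withdraw straight up.

```bash
python3 -m pendant '[[[0,0,0],[0,0,0],150],[[0,0,0],[0,0,0],100],[[0,0,0],[0,0,0],50],[[0,0,0],[0,0,0],0],[[0,0,0],[0,0,0],0],[[0,0,0],[0,0,0],0]]' >/dev/null;  python3 st.py; python3 -m pendant '[[[0,0,1],[0,0,0],0],[[0,0,2],[0,0,0],0],[[0,0,3],[0,0,0],0],[[0,0,4],[0,0,0],0],[[0,0,4],[0,0,0],0],[[0,0,1],[0,0,0],0],[[0,0,0],[0,0,0],0]]' >/dev/null; python3 st.py; python3 - <<'E'
from h import *
for n,b in (("scene",(295,150,395,270)),):
    c=cam(n); cv2.imwrite(f"pics/r3_{n}.png",cv2.resize(c["pixels"][b[1]:b[3],b[0]:b[2],::-1],None,fx=5,fy=5,interpolation=cv2.INTER_CUBIC))
E
```

```text
t 24.18 p [ 0.5143 -0.3319  0.0869] xyaw -19.5 z [ 0.0056 -0.0043 -1.    ] F [-1.03  0.12 -0.59] M [0.03 0.06 0.01] g 1.004 j [ 0.81  0.47 -0.4   1.66  0.2   1.05  0.01]
t 25.05 p [ 0.5145 -0.3314  0.2496] xyaw -19.5 z [ 0.0104 -0.0071 -0.9999] F [ 0.23 -0.13 -0.84] M [ 0.04  0.03 -0.02] g 1.003 j [ 0.83  0.32 -0.42  1.49  0.14  1.34  0.06]
```

View pics/r3_scene.png

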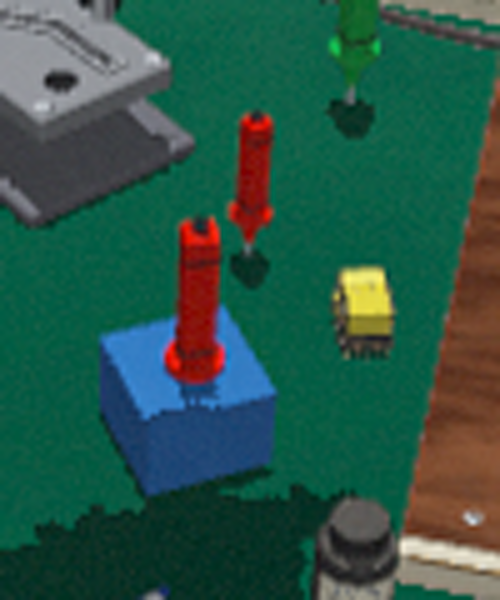

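```bash
python3 - <<'E'
from h import *
a=cv2.imread("pics/scene0.png").astype(int); b=cam("scene")["pixels"][:,:,::-1].astype(int)
def cen(im,m,box):
    x0,y0,x1,y1=box; mm=np.zeros(m.shape,bool); mm[y0:y1,x0:x1]=m[y0:y1,x0:x1]; v,u=np.nonzero(mm); return u.mean().round(1),v.mean().round(1),len(u)
for nm,f,box in(("probe",lambda i:(i[...,2]>110)&(i[...,1]<70)&(i[...,0]<70),(322,188,340,232)),("transf",lambda i:(i[...,2]>120)&(i[...,1]>110)&(i[...,0]<110),(355,200,380,222)),("jar",lambda i:(i.max(-1)<90)&(i.max(-1)-i.min(-1)<25),(355,245,378,280)),("mug",lambda i:(i[...,0]>i[...,1]+0)&(i[...,0]>90)&(i[...,2]<i[...,0]-10),(255,180,282,225))):
    print(nm,cen(a,f(a),box),cen(b,f(b),box))
manip.hand_in()
E
```

```text
probe (np.float64(332.5), np.float64(211.3), 211) (np.float64(334.0), np.float64(210.9), 229)
transf (np.float64(367.9), np.float64(210.1), 108) (np.float64(367.9), np.float64(210.0), 108)
jar (np.float64(365.1), np.float64(262.2), 196) (np.float64(365.2), np.float64(261.3), 213)
mug (np.float64(263.0), np.float64(202.7), 497) (np.float64(263.0), np.float64(202.7), 496)
the job is handed in; nothing more can be done
```

I traced the seam from the red dot to the black dot with the red probe, put the probe back in its stand, and handed the job in at about 25 s. The hand-in gave no verdict.

- **Trace:** The tip was set down only at the red-dot end and drawn through both bends at about 2.5–3 cm/s. Contact stayed at roughly 2–4.5 N by the wrist force, which carries about 0.6 N of noise, and I saw no sign of lift-off. At the start the tip leaned a little on the right-hand bead, so I moved it about 1.2 mm to centre it.
- **Probe:** The last picture shows it upright in the hole with its collar on the block and the gripper open and clear above it. In the image its centre is about 1.5 px (roughly 3 mm) from where it started, partly the play in the hole. The gripper let go within about 1 mm of where it had first gripped the probe.
- **Bystanders:** The transformer, jar and mug are where they stood, within 1 px.
- **Not checked:** Distances to the individual seam points came from camera estimates good to about 1–2 mm. I could not confirm them any other way.

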